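Slide the finished circuit board into its case

ROBOT

A 6-joint arm with a two-finger parallel gripper is mounted at the origin on the work surface. World frame = base frame: x ahead of the robot, y to its left, z up, the work surface at z = 0. Lengths are in m, angles in rad, forces in N, time in s.
With the tool pointing down it reaches from about 0.375 to 0.9 m from the base axis. Payload 3.1 kg.
Tool frame: the origin (TCP) lies at the very end of the fingers, on their centre line; the grasp point (between the pads) lies 19 mm behind it; z points along the fingers, y is the line along which they close (so a half turn about z gives the same grasp; the last joint's range is limited). The gripper opens to 87 mm and grips with 3 to 60 N. Pads are 19 mm wide; open, the fingers measure 117 mm over their backs; the gripper's body (75 mm by 190 mm) begins 51 mm behind the grasp point.
Start: joints at [0.978, 0.527, 1.433, -0, 1.181, -0.178], TCP at [0.252, 0.572, 0.223] pointing down, gripper open.
Joint ranges: [-3.08, 3.08], [-0.75, 2.2], [0.22, 2.44], [-1.43, 4.57], [0, 2.65], [-2.85, 2.85]. Speed limits (rad/s): [2.79, 2.79, 3.14, 3.14, 3.14, 3.14].

INTERFACE

Orientations are given as a unit quaternion [w, x, y, z].
In Python, from plant import env gives the robot as it stands.
- The arm moves only by the shell command python3 -m crank 'ROWS' [OPENING]. ROWS is JSON, one flat list of numbers, 6 for each row, row after row: the shift along the world's x, y, z in cm, then the turn, a rotation vector about the world's x, y, z in degrees. In form: [dx, dy, dz, wx, wy, wz, dx, dy, dz, wx, wy, wz, ...]. A call has 1 to 5 rows; each row shifts and turns the commanded pose from where the row before left it; what a row does not reach is not made up. A row lasts 1/8 s, in which the tool goes at most 62.5 mm and 10.7 degrees, less where a joint would pass 70% of its speed; a pose out of reach is approached as far as the arm can. A call with a gripper value outside its range is refused whole. OPENING is the closure in counts, from 0 (fully open) to 255 (shut), set as the call begins (- or left out, the last holds). The fingers move at their own pace and stop on an object; the grip force is fixed at half the most. Time passes only in rows, so rows that do not move let the fingers close. It gives the time, the measured TCP pose, the force, the opening and the grip force at its end, in the units of the state.
- env.get_obs(): the state, without advancing time (a new reading comes with each control period).
- env.get_image(name): name is "side" or "top" or "wrist"; returns a dict with "img" (384x512x3 uint8, red, green, blue), "mtx" (3x3 intrinsics, pixels), "cam_to_world" (4x4, takes a point from camera to world coordinates). Camera axes: x right, y down, z forward; pixel columns grow to the right and rows downward; lengths in m; the calibration is good to about 2 mm. A picture is of the moment at which its call begins. There is no depth.
- env.close_job(): hands the job in; it is judged then, once.
The state is a dict: "time": time; "joint_positions": joint angles; "qvel": joint speeds; "joint_torque": joint torques, N m; "eef_pos": TCP position; "ee_rot": TCP orientation; "contact_force": force on the tool from outside, world axes, zero at the start; "ft_torque": the same for the moment, N m; "grip_width": opening from 0.0 (shut) to 1.0 (fully open); "grip_force": force on a finger pad.
Only numpy, scipy, OpenCV 4.12 (cv2) and the standard library are available. Lean on these libraries where they do the work, as an engineer would, in place of code of your own. Each camera call takes 0.05 s, during which the arm holds its last target. There are 200 camera calls.

TASK

Take the tall circuit board, the one with the finned aluminium heat sink along its top, out of the wooden rack and slide it down, heat sink uppermost, into the longer of the two upright grey cases until it stands fully home on the bottom. Lower it in rather than letting it fall, and leave the two short boards standing where they are in the rack.

Things in the scene. Friction and masses are not known exactly. Their poses are not given: they have to be found in the camera images.
- board_tall: Board to move: upright green card 70 mm wide (y), 8 thick (x), 95 high, with a finned aluminium heat sink on top, 70 (y) x 14 (x) x 40 mm high: 135 mm high in all, about 0.13 kg. Grip the heat sink across x from above. Origin: centre of the bottom edge; z up. Starts standing in one of the rack's three parallel slots (30 mm deep): lift it straight up to clear. Either way round fits.
- case_long: The longer, taller of two upright open-topped grey cases, fixed. Origin: centre of its underside; z up. Inside 16 mm (x) by 78 mm (y), inner floor 4 mm above the origin; straight to 76 mm, then flared to a mouth of 34 x 96 mm at its top, 88 mm; foot 60 x 115 mm. The heat sink of a board that is home stays wholly above the mouth. The other case is 60 mm high, 46 mm long inside: too short.
- board_wide: Bystander: short green board without heat sink, 70 mm wide (y), 8 thick (x), 65 high, standing in another slot of the rack. Origin: centre of its bottom edge, z up. The rack: fixed wooden block 170 x 90 mm, 40 mm high, three parallel slots 58 mm apart, 11 mm wide, 30 mm deep, open at both ends.
- board_narrow: Bystander: short green board without heat sink, 50 mm wide (y), 8 thick (x), 70 high, standing in the third slot of the rack. Origin: centre of its bottom edge, z up.
Mind the look-alikes: they are no part of the job. There is more than one size of the board_tall; the job needs the smallest.

How it is judged:
By the outcome, as a careful person would: the job done as asked, in the order asked, and still so for the second after the job is handed in, with the robot touching nothing.
It also fails if it takes over 40 s, if anything falls off the work surface, if the arm or the gripper's body presses on something with over 40 N, if the wrist force passes 120 N, or if a joint passes its speed limit or range.

## Working session

There is one attempt and no reset: what is moved stays moved. The work goes in short steps, Python scripts to look and compute and a shell command to move; the robot and the scene stay as the last step left them, time stands still between calls to the robot, and variables do not carry over. Pictures are saved under pics/ and viewed, at most 10 in all, crops included, and the job is handed in when it is done.

```bash
mkdir -p pics; ls
cat > h.py <<'E'
from plant import env
import numpy as np, cv2
def shot(n,f=None):
    d=env.get_image(n)
    if f: cv2.imwrite('pics/'+f,d['img'][:,:,::-1])
    return d
def ray(d,u,v):
    T=np.array(d['cam_to_world']);r=T[:3,:3]@np.linalg.inv(d['mtx'])@[u,v,1]
    return T[:3,3],r/np.linalg.norm(r)
def onz(d,u,v,z):
    o,r=ray(d,u,v);return o+r*(z-o[2])/r[2]
def tri(d1,p1,d2,p2):
    o1,r1=ray(d1,*p1);o2,r2=ray(d2,*p2)
    s=np.linalg.lstsq(np.c_[r1,-r2],o2-o1,rcond=None)[0]
    a,b=o1+s[0]*r1,o2+s[1]*r2
    return (a+b)/2,np.linalg.norm(a-b)
E
python3 - <<'E'
from h import *
a=shot('top','top0.png');b=shot('side','side0.png')
import pickle;pickle.dump((a,b),open('s0.pkl','wb'))
print(np.round(a['cam_to_world'],3),np.round(b['cam_to_world'],3),a['mtx'],b['mtx'],env.get_obs())
E
```

```text
pics
[[ 0.011 -0.982  0.186  0.311]
 [-0.999 -0.005  0.032  0.047]
 [-0.03  -0.186 -0.982  0.956]
 [ 0.     0.     0.     1.   ]] [[ 0.984 -0.112  0.137  0.32 ]
 [-0.176 -0.668  0.723 -0.806]
 [ 0.011 -0.735 -0.677  0.832]
 [ 0.     0.     0.     1.   ]] [[362.72704192   0.         256.6157753 ]
 [  0.         362.72704192 177.92345119]
 [  0.           0.           1.        ]] [[391.90200823   0.         256.94932613]
 [  0.         391.90200823 190.09642214]
 [  0.           0.           1.        ]] {'time': 0.1, 'joint_positions': array([ 9.77520407e-01,  5.28342607e-01,  1.43377765e+00,  1.71761195e-05,
        1.18140008e+00, -1.78538185e-01]), 'qvel': array([ 3.64776562e-04, -3.80058678e-03, -3.11533667e-03, -9.61458762e-06,
        5.16394189e-04, -1.34085915e-03]), 'joint_torque': array([ 1.30460257e-04, -4.40987670e+01, -1.77151537e+01,  6.34584110e-02,
        5.34584722e-02, -3.24676853e-05]), 'eef_pos': array([0.2514597 , 0.57146284, 0.22168718]), 'ee_rot': array([-3.70146071e-04,  2.05888954e-01,  9.78574887e-01, -8.89965174e-04]), 'contact_force': array([ 0.39511296, -0.46008661, -0.02038446]), 'ft_torque': array([0.00403429, 0.00723676, 0.02385155]), 'grip_force': 0.0, 'grip_width': 0.9993866329738621}
```

View pics/top0.png

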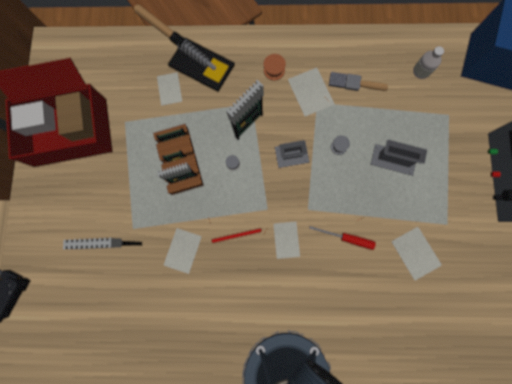

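View pics/side0.png

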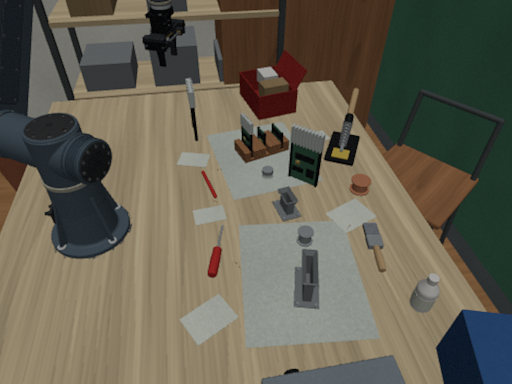

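The top view shows the rack at about (178,158) with the heat-sink board in its near slot (175,172). A larger look-alike stands at (245,110). The long case is at (400,155) and the short one at (292,153). Next I'll zoom in on the rack and long case.

Run:
```python
from h import *
import pickle
a,b=pickle.load(open('s0.pkl','rb'))
def c(d,x,y,w=80,h=60): return cv2.resize(d['img'][y:y+h,x:x+w,::-1],(400,300),interpolation=cv2.INTER_CUBIC)
cv2.imwrite('pics/z.png',np.vstack([np.hstack([c(a,140,125,100,75),c(a,360,125)]),np.hstack([c(b,225,105),c(b,265,245)])]))
for u,v in [(155,131),(187,124),(203,185),(171,194)]: print(onz(a,u,v,.04).round(3))
for u,v in [(372,163),(380,138),(426,150),(416,175)]: print(onz(a,u,v,0.0).round(3))
```

```text
[0.61  0.348 0.04 ]
[0.629 0.263 0.04 ]
[0.465 0.214 0.04 ]
[0.441 0.296 0.04 ]
[ 0.534 -0.231  0.   ]
[ 0.604 -0.256  0.   ]
[ 0.57  -0.376  0.   ]
[ 0.502 -0.345  0.   ]
```

View pics/z.png

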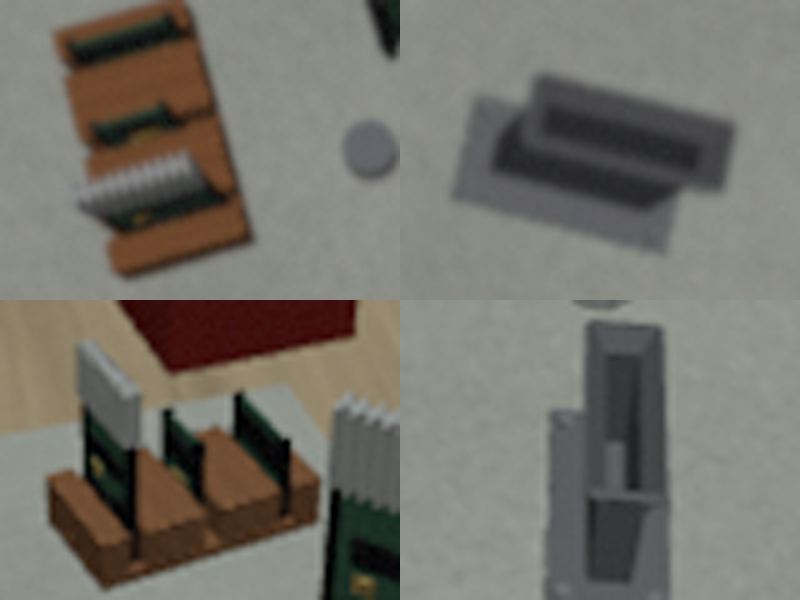

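The zoom gives rack yaw of about +16° and case yaw of about -16°. The near slot is at roughly (0.48,0.26) and the case foot centre at roughly (0.55,-0.30). I'll move above the rack.

```bash
python3 -m crank '[3,-4.5,2,0,0,-10,3,-4.5,2,0,0,-10,3,-4.5,2,0,0,-10,3,-4.5,2,0,0,-10,3,-4.5,2,0,0,-10]' 0
python3 -m crank '[3,-4.5,0,0,0,0,1,-3,0,0,0,0,0,0,0,0,0,0]'
python3 - <<'E'
from h import *
import pickle
a,b=pickle.load(open('s0.pkl','rb'))
print(onz(a,174,168,.145).round(3),onz(b,247,119,.145).round(3))
w=shot('wrist','w1.png');pickle.dump(w,open('w1.pkl','wb'));print(np.round(w['cam_to_world'],3),env.get_obs()['ee_rot'])
E
```

```text
time: 0.72
eef_pos: [0.4023, 0.3454, 0.3228]
ee_rot: [-0.0, 0.602, 0.798, -0.0]
contact_force: [1.1, 0.6, 0.3]
grip_width: 1.001
grip_force: 0.0
time: 1.1
eef_pos: [0.4423, 0.2701, 0.3222]
ee_rot: [-0.0, 0.602, 0.799, -0.001]
contact_force: [-0.2, 1.0, -0.3]
grip_width: 1.0
grip_force: 0.0
[0.486 0.264 0.145] [0.487 0.264 0.145]
[[ 0.961  0.267  0.068  0.423]
 [ 0.275 -0.93  -0.245  0.336]
 [-0.002  0.254 -0.967  0.485]
 [ 0.     0.     0.     1.   ]] [-5.66943919e-04  6.01117703e-01  7.99160273e-01 -2.07435118e-04]
```

View pics/w1.png

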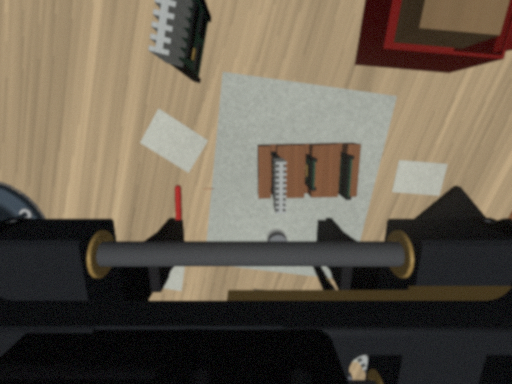

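The wrist view shows the rack upright in the image at (258–360,143–199), with the sink comb at about (280,158–212). Next I'll measure the sink top and the case.

Run:
```python
from h import *
import pickle
w=pickle.load(open('w1.pkl','rb'));a,b=pickle.load(open('s0.pkl','rb'))
z=cv2.resize(w['img'][130:220,250:370,::-1],(800,600),interpolation=cv2.INTER_CUBIC);cv2.imwrite('pics/z2.png',z)
im=w['img'].astype(int);m=((im.min(2)>100)&(im.max(2)-im.min(2)<25)).astype(np.uint8)
m[:,:262]=0;m[:,295:]=0;m[:150]=0;m[:,:]*=1;m[216:]=0
n,l,s,c=cv2.connectedComponentsWithStats(m);print(s[1:],c[1:])
for p in [(258,145),(360,143),(258,199),(358,197)]: print(onz(w,*p,.04).round(4))
for p in [(280,158),(280,185),(281,212)]: print(onz(w,*p,.145).round(4))
```

```text
[[262 161  33  55 958]] [[278.88204593 195.96137787]]
[0.4437 0.3071 0.04  ]
[0.6038 0.3564 0.04  ]
[0.4698 0.2185 0.04  ]
[0.6351 0.2696 0.04  ]
[0.4702 0.306  0.145 ]
[0.4809 0.2724 0.145 ]
[0.4934 0.2373 0.145 ]
```

View pics/z2.png

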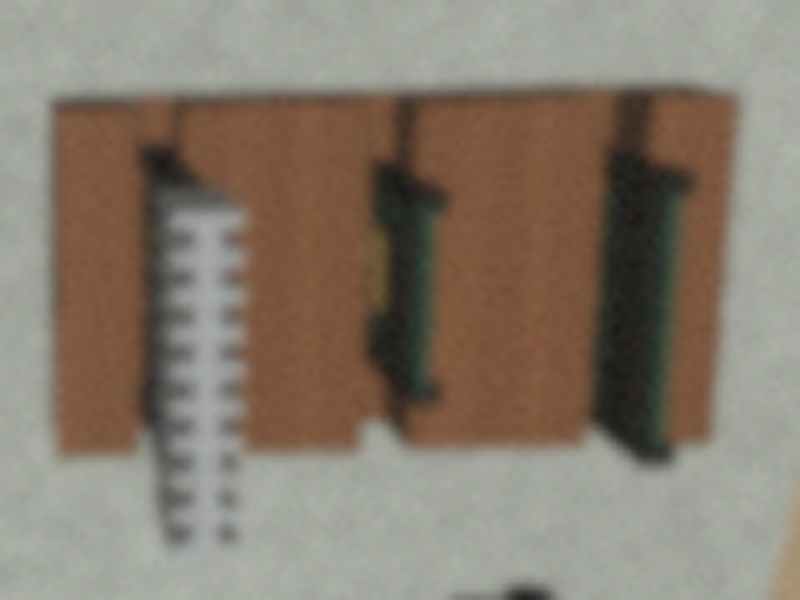

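```bash
python3 -m crank '[4,0,-3,0,0,1,0,0,-5,0,0,0,0,0,-3,0,0,0,0,0,0,0,0,0]'
python3 - <<'E'
from h import *
import pickle
w=shot('wrist');pickle.dump(w,open('w2.pkl','wb'))
cv2.imwrite('pics/w2.png',w['img'][:,:,::-1]); print(env.get_obs()['eef_pos'],np.round(w['cam_to_world'],3))
E
```

```text
time: 1.65
eef_pos: [0.4793, 0.2727, 0.21]
ee_rot: [-0.002, 0.592, 0.806, -0.003]
contact_force: [0.2, -0.1, 0.7]
grip_width: 1.0
grip_force: 0.0
[0.48085302 0.27301521 0.21185988] [[ 0.955  0.289  0.068  0.459]
 [ 0.297 -0.923 -0.245  0.338]
 [-0.008  0.254 -0.967  0.372]
 [ 0.     0.     0.     1.   ]]
```

View pics/w2.png

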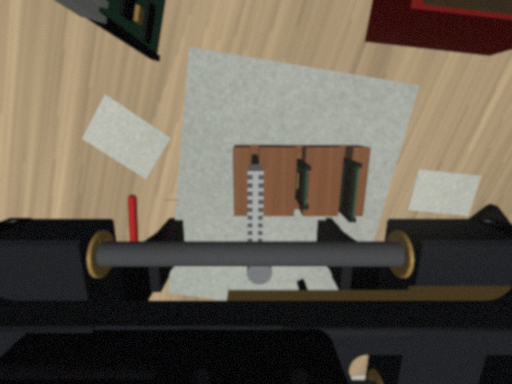

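The sink comb is at x≈255, from y=165, and is centred between the fingers. I'll compute the far-end position to get the board's y.

Run:
```python
from h import *
import pickle
w=pickle.load(open('w2.pkl','rb'))
im=w['img'];print(im[155:244:1,252:260].mean(axis=(1,2)).astype(int)); print(im[200,240:272].mean(1).astype(int),im[180,240:272].mean(1).astype(int))
p=onz(w,255.7,165,.145);t=np.radians(17.2);d=np.array([np.sin(t),-np.cos(t)]);print(p.round(4),(p[:2]+.035*d).round(4),onz(w,255.5,235,.145).round(4))
```

```text
[ 55  48  44  45  43  42  42  43  52  68  80  85  84  87  90 110 140 160
 165 160 152 147 145 148 155 164 165 162 155 148 145 147 152 161 166 164
 157 149 144 147 150 159 165 165 158 150 146 146 150 158 165 165 158 148
 144 145 150 159 165 164 158 148 145 146 153 161 165 163 155 147 144 147
 156 163 165 160 149 145 145 150 159 165 164 155 142 122  94  63  48]
[ 90  89  90  92  92  93  93  99 105 104 108 118 138 156 165 167 165 157
 134 118 112 112 106 103  98  94  93  91  90  94  91  91] [ 89  90  91  90  93  96 106 128 143 151 156 157 158 164 167 167 171 168
 159 158 150 150 147 131 106  98  94  93  90  93  91  92]
[0.4719 0.3067 0.145 ] [0.4823 0.2733] [0.4913 0.245  0.145 ]
```

```bash
python3 -m crank '[0.1,-0.2,-4,0,0,0,0,0,-4,0,0,0,0,0,-2,0,0,0,0,0,-0.3,0,0,0,0,0,0,0,0,0]'
python3 -m crank '[0,0,0,0,0,0,0,0,0,0,0,0,0,0,0,0,0,0,0,0,0,0,0,0,0,0,0,0,0,0]' 255
python3 -m crank '[0,0,0,0,0,0,0,0,0,0,0,0]'
```

```text
time: 2.33
eef_pos: [0.4841, 0.2708, 0.1111]
ee_rot: [0.001, 0.593, 0.805, 0.001]
contact_force: [0.2, -0.2, -0.0]
grip_width: 1.005
grip_force: 0.0
time: 2.95
eef_pos: [0.4828, 0.2699, 0.1095]
ee_rot: [-0.0, 0.593, 0.805, -0.0]
contact_force: [-0.4, 0.2, -0.8]
grip_width: 0.516
grip_force: 0.0
time: 3.2
eef_pos: [0.4828, 0.27, 0.1095]
ee_rot: [-0.0, 0.593, 0.805, -0.0]
contact_force: [0.1, 1.1, 0.4]
grip_width: 0.287
grip_force: 0.0
```

```bash
python3 -m crank '[0,0,0,0,0,0,0,0,0,0,0,0,0,0,0,0,0,0,0,0,0,0,0,0]'
python3 -m crank '[0,0,0.3,0,0,0,0,0,1,0,0,0,0,0,2,0,0,0,0,0,3,0,0,0,0,0,3,0,0,0]'
```

```text
time: 3.7
eef_pos: [0.4829, 0.27, 0.1095]
ee_rot: [0.0, 0.593, 0.805, 0.0]
contact_force: [0.3, 1.2, -0.5]
grip_width: 0.155
grip_force: 30.0
time: 4.32
eef_pos: [0.4824, 0.2699, 0.2038]
ee_rot: [-0.0, 0.593, 0.805, -0.0]
contact_force: [0.4, -0.3, -3.1]
grip_width: 0.161
grip_force: 30.0
```

```bash
python3 -m crank '[0,0,3,0,0,0,0,0,3,0,0,0,0.3,-5,0,0,0,-8,0.3,-5,0,0,0,-8,0.3,-5,0,0,0,-8]'
python3 - <<'E'
from h import *
import pickle
a,b=pickle.load(open('s0.pkl','rb'))
print(onz(a,405.8,151.4,.088).round(4),onz(b,310.2,267,.088).round(4))
f=lambda d,o,P:np.array([onz(d,o[0]+x/5,o[1]+y/5,.088) for x,y in P]).round(4)
print(f(a,(360,125),[(140,75),(335,122),(320,190),(122,143)]));print(f(b,(265,245),[(185,22),(265,25),(268,200),(185,195)]))
g=[cv2.resize(d['img'][y:y+75,x:x+100,::-1],(800,600),interpolation=cv2.INTER_CUBIC)[:,::2] for d,x,y in((a,352,120),(b,262,243))]
cv2.imwrite('pics/z3.png',np.hstack(g))
E
```

```text
time: 4.95
eef_pos: [0.4914, 0.1187, 0.2633]
ee_rot: [0.0, 0.749, 0.663, 0.0]
contact_force: [0.3, -0.6, -1.8]
grip_width: 0.161
grip_force: 29.9
[ 0.5428 -0.2884  0.088 ] [ 0.5455 -0.2913  0.088 ]
[[ 0.5716 -0.2471  0.088 ]
 [ 0.548  -0.3398  0.088 ]
 [ 0.5139 -0.3301  0.088 ]
 [ 0.5371 -0.2365  0.088 ]]
[[ 0.5402 -0.2381  0.088 ]
 [ 0.5777 -0.2463  0.088 ]
 [ 0.5505 -0.3416  0.088 ]
 [ 0.5148 -0.3328  0.088 ]]
```

View pics/z3.png

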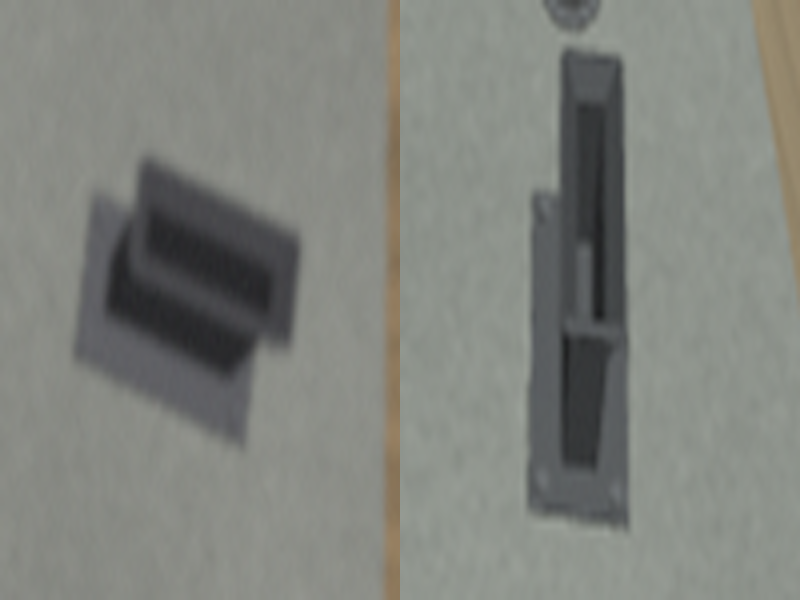

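The mouth outline agrees between the two views: centre about (0.5445,-0.2895), yaw about -15°. I'll travel there.

```bash
python3 -m crank '[0.7,-5.5,0,0,0,-2,0.7,-5.5,0,0,0,-2,0.7,-5.5,0,0,0,-2,0.7,-5.5,0,0,0,-2,0.7,-5.5,0,0,0,0]'
python3 -m crank '[0.7,-5.5,0,0,0,0,0.7,-5,0,0,0,0,0.2,-2.5,0,0,0,0,0,0,0,0,0,0,0,0,0,0,0,0]'
python3 - <<'E'
from h import *
import pickle
a=shot('top');b=shot('side');pickle.dump((a,b),open('s1.pkl','wb'));o=env.get_obs();print(o['eef_pos'],o['ee_rot'])
g=[cv2.resize(d['img'][y:y+120,x:x+80,::-1],(400,600),interpolation=cv2.INTER_CUBIC) for d,x,y in((a,365,80),(b,270,180))]
cv2.imwrite('pics/z4.png',np.hstack(g))
E
```

```text
time: 5.58
eef_pos: [0.5265, -0.1566, 0.2632]
ee_rot: [0.0, 0.792, 0.61, 0.0]
contact_force: [0.5, -0.3, -1.4]
grip_width: 0.16
grip_force: 30.0
time: 6.2
eef_pos: [0.5423, -0.2831, 0.2624]
ee_rot: [-0.001, 0.792, 0.611, 0.0]
contact_force: [0.4, -0.5, -2.3]
grip_width: 0.158
grip_force: 30.0
[ 0.54261911 -0.28289232  0.26264193] [-6.72727174e-04  7.91544928e-01  6.11110599e-01  1.00955818e-04]
```

View pics/z4.png

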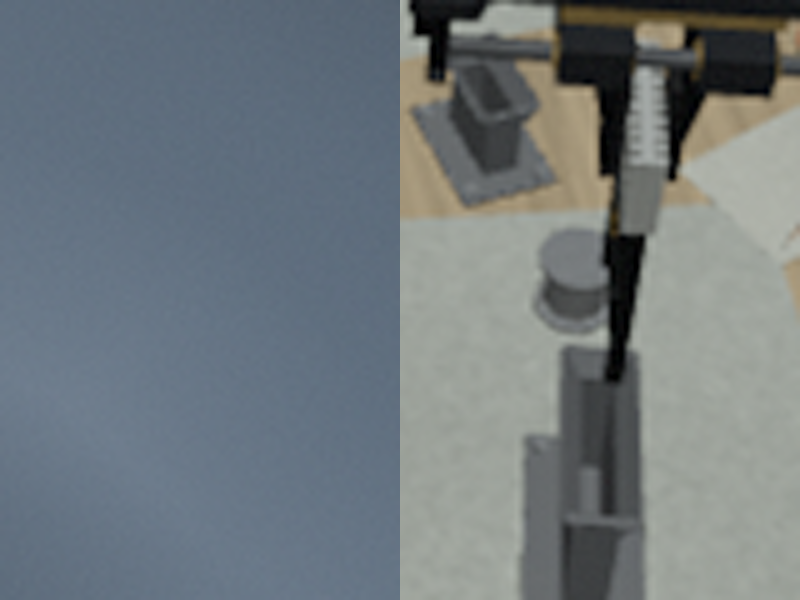

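The side view shows the board hanging upright, with its near bottom edge at about (312.6,256) over the mouth.

Run:
```python
from h import *
import pickle
a,b=pickle.load(open('s1.pkl','rb'))
p=onz(b,312.6,255.8,.163);print(p, p[:2]+.035*np.array([.259,.966]))
```

```text
[ 0.53581693 -0.3159308   0.163     ] [ 0.54488193 -0.2821208 ]
```

```bash
python3 -m crank '[0.1,-0.7,-2,0,0,0,0,0,-3,0,0,0,0,0,-2,0,0,0,0,0,-1,0,0,0,0,0,0,0,0,0]'
python3 -m crank '[0,0,-0.5,0,0,0,0,0,-0.5,0,0,0,0,0,-0.5,0,0,0,0,0,0,0,0,0]'
python3 - <<'E'
from h import *
b=shot('side');print(env.get_obs()['eef_pos'])
cv2.imwrite('pics/z5.png',cv2.resize(b['img'][200:320,270:350,::-1],(400,600),interpolation=cv2.INTER_CUBIC))
E
```

```text
time: 6.92
eef_pos: [0.5438, -0.291, 0.1823]
ee_rot: [-0.001, 0.792, 0.611, -0.0]
contact_force: [-0.1, 0.1, -2.3]
grip_width: 0.166
grip_force: 30.0
time: 7.42
eef_pos: [0.5438, -0.2913, 0.1671]
ee_rot: [-0.001, 0.792, 0.61, 0.0]
contact_force: [0.7, 1.7, -2.2]
grip_width: 0.155
grip_force: 30.0
[ 0.54381681 -0.29133965  0.16713267]
```

View pics/z5.png

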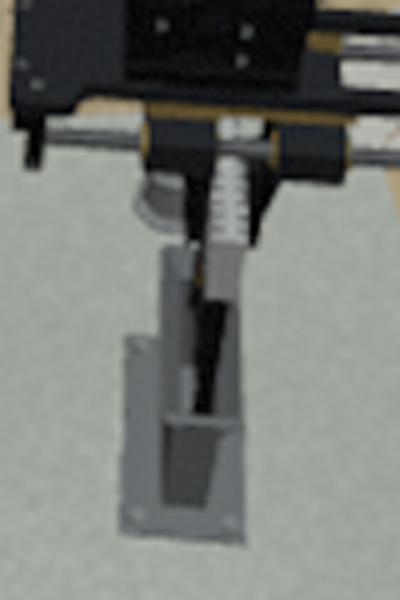

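The board is in the throat without contact, its lower edge at crop (205,410). I'll lower on.

```bash
python3 -m crank '[0,0,-1,0,0,0,0,0,-1,0,0,0,0,0,-1,0,0,0,0,0,-1,0,0,0,0,0,0,0,0,0]'
python3 -m crank '[0,0,-0.8,0,0,0,0,0,-0.7,0,0,0,0,0,-0.4,0,0,0,0,0,-0.2,0,0,0,0,0,0,0,0,0]'
```

```text
time: 8.1
eef_pos: [0.5431, -0.2912, 0.1256]
ee_rot: [-0.002, 0.792, 0.61, -0.0]
contact_force: [0.7, 4.1, -3.5]
grip_width: 0.155
grip_force: 30.0
time: 8.72
eef_pos: [0.5438, -0.2911, 0.1063]
ee_rot: [-0.001, 0.792, 0.61, 0.0]
contact_force: [2.9, 5.3, 0.0]
grip_width: 0.157
grip_force: 30.0
```

```bash
python3 -m crank '[0,0.1,-0.1,0,0,0,0,0,-0.1,0,0,0,0,0,0,0,0,0]'
python3 -m crank '[0,0,-0.1,0,0,0,0,0,0,0,0,0]'
```

```text
time: 9.1
eef_pos: [0.5439, -0.291, 0.1045]
ee_rot: [-0.0, 0.792, 0.61, 0.0]
contact_force: [0.9, 4.1, 0.1]
grip_width: 0.159
grip_force: 30.0
time: 9.35
eef_pos: [0.5439, -0.2909, 0.1038]
ee_rot: [-0.0, 0.792, 0.61, 0.0]
contact_force: [0.4, 5.3, 1.1]
grip_width: 0.155
grip_force: 30.0
```

```bash
python3 -m crank '[0,0.2,-0.1,0,0,0,0,0,0,0,0,0]'
python3 -m crank '[0,0,-0.1,0,0,0,0,0,0,0,0,0]'
```

```text
time: 9.6
eef_pos: [0.544, -0.2905, 0.1036]
ee_rot: [0.001, 0.792, 0.611, -0.001]
contact_force: [-0.1, 2.8, 5.2]
grip_width: 0.155
grip_force: 30.0
time: 9.85
eef_pos: [0.5442, -0.2905, 0.1035]
ee_rot: [0.002, 0.792, 0.611, -0.0]
contact_force: [-1.3, 3.9, 9.0]
grip_width: 0.16
grip_force: 30.0
```

It has stopped at the predicted home height with the force rising. I'll release and retreat.

```bash
python3 -m crank '[0,0,0,0,0,0,0,0,0,0,0,0,0,0,0,0,0,0,0,0,0,0,0,0,0,0,0,0,0,0]' 100
python3 -m crank '[0,0,1,0,0,0,0,0,3,0,0,0,0,0,4,0,0,0,0,0,5,0,0,0,0,0,5,0,0,0]'
python3 -m crank '[-1,6,0,0,0,0,-1,6,0,0,0,0,-1,6,0,0,0,0,0,0,0,0,0,0]'
python3 - <<'E'
from h import *
a=shot('top');b=shot('side')
g=[cv2.resize(d['img'][y:y+h,x:x+w,::-1],(400,300),interpolation=cv2.INTER_CUBIC) for d,x,y,w,h in((a,360,115,80,60),(b,265,225,107,80),(a,140,125,100,75),(b,225,105,80,60))]
cv2.imwrite('pics/z6.png',np.vstack([np.hstack(g[:2]),np.hstack(g[2:])]))
E
```

```text
time: 10.48
eef_pos: [0.5438, -0.2891, 0.1014]
ee_rot: [-0.0, 0.792, 0.61, -0.0]
contact_force: [0.2, -0.5, -0.2]
grip_width: 0.584
grip_force: 0.0
time: 11.1
eef_pos: [0.5437, -0.2888, 0.2838]
ee_rot: [0.0, 0.792, 0.61, 0.0]
contact_force: [0.2, -0.9, -0.2]
grip_width: 0.607
grip_force: 0.0
time: 11.6
eef_pos: [0.5122, -0.1048, 0.2824]
ee_rot: [-0.001, 0.79, 0.613, 0.0]
contact_force: [0.7, -0.7, -0.1]
grip_width: 0.609
grip_force: 0.0
```

View pics/z6.png

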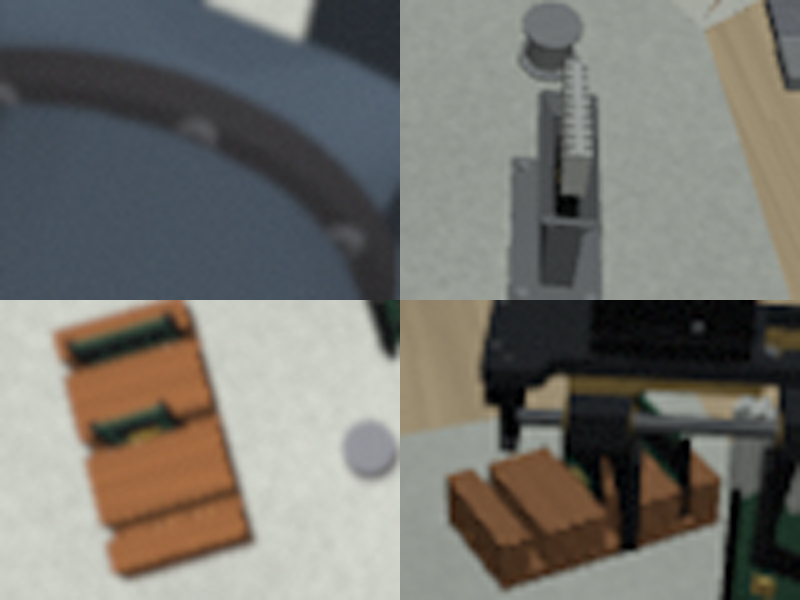

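The board stands home in the long case (side crop, sink at (575,120)), and both short boards are undisturbed in the rack. The arm is clear, so I'll hand in.

```bash
python3 -c "
from plant import env
print(env.close_job())"
```

```text
the job is handed in; nothing more can be done
None
```

The tall board was lowered heat sink up into the longer case until it stopped at the expected home height, the two short boards still stand in the rack, and the job is handed in at about 11.7 s (no verdict was shown).

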